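Jack up the cup warmer and hold it

ROBOT

A 7-joint arm with a two-finger parallel gripper is mounted at the origin on the work surface. World frame = base frame: x ahead of the robot, y to its left, z up, the work surface at z = 0. Lengths are in mm, angles in rad, forces in N, time in s.
With the tool pointing down it reaches from about 425 to 950 mm from the base axis. Payload 4.7 kg.
Tool frame: the origin (TCP) lies midway between the tips of the shut fingers; the grasp point (between the pads) lies 19 mm behind it; z points along the fingers, x is the direction in which the jaws open and shut, and the axes are right-handed (so a half turn about z gives the same grasp; the last joint's range is limited). The gripper opens to 85 mm and grips with 20 to 120 N. Pads are 22 mm wide; open, the fingers measure 114 mm over their backs; the gripper's body (76 mm by 85 mm) begins 54 mm behind the grasp point. The pads swing forward as they close: fully open they stand 13 mm farther back than shut.
Start: joints at [-1.208, 0.469, -0.049, 1.532, 0.024, 1.141, -0.082], TCP at [257.712, 623.885, 231.335] pointing down, gripper open.
Joint ranges: [-2.59, 2.59], [-0.33, 1.99], [-1.39, 1.29], [0.1, 2.45], [-1.04, 4.18], [0.21, 1.99], [-2.66, 2.66]. Speed limits (rad/s): [2.57, 2.57, 3.14, 3.14, 3.14, 3.14, 3.14].

INTERFACE

Orientations are given as [roll, pitch, yaw] about the fixed x, y, z axes, in that order (R = Rz(yaw) Ry(pitch) Rx(roll)).
In Python, from plant import ctrl gives the robot as it stands.
- The arm moves only by the shell command python3 -m handwheel 'ROWS' [FORCE]. ROWS is JSON, a list of rows, each a list of 5 numbers: the opening, from -1 (shut) to 1 (fully open), then the shift along the world's x, y, z in mm, then the turn about the world's z in degrees. In form: [[fingers, tx, ty, tz, roll], ...]. A call has 1 to 8 rows; each row shifts and turns the commanded pose from where the row before left it; what a row does not reach is not made up. A row lasts 1/12 s, in which the tool goes at most 41.7 mm and 7.16 degrees, less where a joint would pass 70% of its speed; a pose out of reach is approached as far as the arm can. A call is refused whole if a number of a shift passes 41.7 or a number of a turn 7.16, either way. A call with a gripper value outside its range is refused whole. The fingers move at their own pace and stop on an object; FORCE is the grip in N (left out, the last holds). Time passes only in rows, so rows that do not move let the fingers close. It gives the time, the measured TCP pose, the force and the opening at its end, in the units of the state.
- ctrl.sense(): the state, without advancing time (a new reading comes with each control period).
- ctrl.get_image(name): name is "scene" or "top" or "wrist"; returns a dict with "frame" (384x512x3 uint8, red, green, blue), "K" (3x3 intrinsics, pixels), "rvec" (rotation vector, rad) and "tvec" (3), from world to camera coordinates, as OpenCV has them. Camera axes: x right, y down, z forward; pixel columns grow to the right and rows downward; lengths in mm; the calibration is good to about 2 mm. A picture is of the moment at which its call begins. There is no depth.
- ctrl.hand_in(): hands the job in, once; it reports no verdict.
Trained networks look in a picture, given as the dict that the camera call returned (one of the last four; its "shot" number tells which), for a name from the list of things; names that differ only in an ending like _2 or _b are one class to them, and where a whole thing is asked for, a point or a joint stands for the part that bears it (a point fixed in the world has none). Each returns a list of dicts, best first, with "conf" (0 to 1); they miss things now and then, are a little off and sometimes report something else, mostly with a low value. They report only what shows in the picture. A call takes as long as a camera call.
- ctrl.silhouettes(thing, picture): "region" (384x512 bool, what is visible of it) and "extent" ([left, top, width, height] as shares, 0 to 1, of the picture: columns of its width, rows of its height, round what is visible of it).
- ctrl.spot_point(thing, picture): "point" ([column, row] as shares, 0 to 1, of the picture: columns of its width, rows of its height: a listed point, or the origin of a listed thing).
The state is a dict: "time": time; "joints": joint angles; "qd": joint speeds; "tau": joint torques, N m; "tcp_pos": TCP position; "orientation": TCP orientation; "force": force on the tool from outside, world axes, zero at the start; "ft_torque": the same for the moment, N m; "finger_gap": finger opening in mm.
Only numpy, scipy, OpenCV 4.12 (cv2) and the standard library are available. Lean on these libraries where they do the work, as an engineer would, in place of code of your own. Each camera call takes 0.05 s, during which the arm holds its last target.

TASK

The cup warmer on the coffee bar has to be raised at its front so that a colleague can get at its feet. Set the small lever jack flat on the counter, let go of it, with its saddle centred under the pad of the lifting bracket on the warmer's front (the cone on the bracket marks the point); then pump the handle once, pressing it fully down and letting it come all the way back up. Press the handle fully down a second time and finish like that, still holding it down with the gripper so that the warmer stays raised on the jack; do not push or lift the warmer with the arm, and leave the jar, jug and cup alone.

Things in the scene. Friction and masses are not known exactly. Their poses are not given: they have to be found in the camera images.
- jack: Lever jack, 0.86 kg. Aluminium base plate 225 x 76 x 8 mm (x -125 to +100) with a dark steel grip block 44 (x) x 30 (y) mm, 8 to 85 mm high: grasp it there, across its width. Origin: under the base, below the grip block's centre. x points from handle end to saddle end, z up. Saddle at x = +78; handle pivot at x = -32, height 60 mm; handle reaches to about x = -190.
- saddle: Round black rubber saddle of the jack, 44 mm across and 8 mm thick, on a post; it moves straight up as the handle goes down, 60 mm per rad, 30 mm in all. Origin: centre of its top face, 45 mm above the counter when down. It never turns relative to the jack.
- handle_pad (a point): Centre of the upper face of the square black pad (44 x 44 x 12 mm) at the free end of the pump handle, to be pressed from above, 138 mm from the pivot; 113 mm above the counter with the handle up, 45 mm fully down; it swings about 9 mm away from the jack by mid stroke.
- pump_handle: The jack's pump handle: a 12 mm steel rod with the square pad at its end; origin on its pivot. Its -x axis runs along the rod to the pad.
- jack_lever (a joint): Angle of the pump handle: 0 = up (pad end 0.35 rad above level), 0.5 = fully down on its stop (0.15 rad below level). A return spring and the load push it back up by themselves when let go. Pressing the pad takes 2 to 5 N unloaded and up to about 14 N with the warmer on the saddle.
- warmer_base: Cup warmer: low steel box 300 mm deep, 400 mm wide, top at 125 mm with a rail and upturned cups (187 mm in all), on 35 mm feet. This entry is the part fixed to the counter (rear feet); origin on the counter under the warmer's middle; its -x axis points out of the front, whose face is 150 mm from the origin. Front feet 170 mm either side of the middle.
- warmer (a joint): Tilt of the warmer about its rear feet: 0 = standing on all feet, grows as the front is lifted; the jack's full stroke gives about 0.06 rad. It weighs about 4 kg and settles back by itself.
- bracket: Aluminium lifting bracket stuck fast on the warmer's front, up to 60 mm left or right of the middle: a tongue 46 mm wide, 6 mm thick (66 to 72 mm above the counter) standing 68 mm out of the front. A dark cone, 22 mm across, 8 mm high, on top marks the lift point. Origin: 8 mm out from the front, at counter height; -x points out of the front.
- lift_pad (a point): Centre of the lower face of the rubber pad (22 mm across) under the tongue, straight below the cone, 45 mm out from the warmer's front, 55 mm above the counter: 10 mm above the lowered saddle, so the jack is slid in from the front, handle end outwards. Its -x axis points out of the front.
- bean_jar: Bystander: glass jar of beans with cork lid, 86 mm across, 152 mm high; origin under its centre.
- milk_jug: Bystander: steel milk jug, 84 mm across with a handle, 100 mm high; origin under its centre.
- cup: Bystander: white cup, 84 mm across, 62 mm high; origin under its centre.

How it is judged:
By the outcome, as a careful person would: the job done as asked, in the order asked, and still so for the second after the job is handed in, while the arm keeps its last pose, push and grip.
It also fails if it takes over 61 s, if anything falls off the work surface, if the arm or the gripper's body presses on something with over 40 N, if the wrist force passes 120 N, or if a joint passes its speed limit or range.

## Working session

There is one attempt and no reset: what is moved stays moved. The work goes in short steps, Python scripts to look and compute and a shell command to move; the robot and the scene stay as the last step left them, time stands still between calls to the robot, and variables do not carry over. Pictures are saved under pics/ and viewed, and the job is handed in when it is done.

```bash
ls; mkdir -p pics; cat > h.py <<'E'
from plant import ctrl
import numpy as np, cv2
def cam(p):
    R,_=cv2.Rodrigues(np.array(p['rvec'],float)); return np.array(p['K'],float),R,np.array(p['tvec'],float).reshape(3)
def ray(p,pt):
    K,R,t=cam(p); uv=np.array([pt[0]*512,pt[1]*384,1.]); d=R.T@np.linalg.inv(K)@uv; return -R.T@t,d
def onz(p,pt,z):
    c,d=ray(p,pt); return c+d*(z-c[2])/d[2]
def proj(p,X):
    K,R,t=cam(p); q=K@(R@np.array(X,float)+t); return q[:2]/q[2]
def save(p,n,pts=()):
    im=p['frame'][:,:,::-1].copy()
    for q in pts: cv2.circle(im,(int(q[0]),int(q[1])),3,(0,0,255),1)
    cv2.imwrite('pics/'+n,im)
E
python3 - <<'E'
from h import *
print(ctrl.sense())
for n in ('scene','top'):
    p=ctrl.get_image(n); save(p,n+'0.png')
    print(n,cam(p)[1].T@-cam(p)[2])
    for th,z in (('jack',0),('saddle',45),('handle_pad',113),('pump_handle',60),('bracket',0),('lift_pad',55),('warmer_base',0),('bean_jar',0),('milk_jug',0),('cup',0)):
        r=ctrl.spot_point(th,p)
        for d in r[:2]: print(th,round(d['conf'],2),np.round(np.array(d['point'])*[512,384]),onz(p,d['point'],z).round(1))
E
```

```text
pics
{'time': 0.0, 'joints': array([-1.20793027,  0.46944409, -0.04865705,  1.53370494,  0.02406851,
        1.1409767 , -0.08230975]), 'qd': array([ 5.13685508e-04, -1.48370682e-03, -2.40292229e-04, -3.61431417e-05,
        1.75026637e-03, -1.54788841e-04, -1.45546043e-03]), 'tau': array([ 3.77919905e-04, -5.10316694e+01, -4.67746449e-02, -2.37707216e+01,
        1.04832332e-02,  7.59031711e-03, -2.05148223e-05]), 'tcp_pos': array([257.45274631, 623.3394228 , 230.25514341]), 'orientation': array([3.14157808e+00, 1.94930012e-03, 1.17909464e+00]), 'force': array([ 0.02790041, -0.51722077, -0.37629569]), 'ft_torque': array([-0.01035699, -0.01425338, -0.01175398]), 'finger_gap': 85.06503982758456}
scene [ 791.43749403 -452.69088228 1399.23439131]
jack 0.58 [249. 148.] [498.6 113.3   0. ]
saddle 0.55 [236. 153.] [474.5  53.7  45. ]
pump_handle 0.57 [255. 134.] [508. 151.  60.]
pump_handle 0.3 [326. 145.] [767.3 226.2  60. ]
bracket 0.66 [194. 258.] [ 514.8 -361.7    0. ]
bracket 0.57 [225. 225.] [ 559.8 -205.     0. ]
warmer_base 0.94 [197. 260.] [ 528.5 -364.1    0. ]
bean_jar 0.59 [314. 182.] [786.5  94.4   0. ]
cup 0.79 [328. 145.] [771.8 259.4   0. ]
cup 0.55 [296. 215.] [776.9 -54.4   0. ]
top [ 527.01905046  -46.77610023 1367.88540656]
jack 0.86 [189. 220.] [504.1 125.8   0. ]
jack 0.31 [281. 201.] [ 564.7 -171.6    0. ]
saddle 0.58 [189. 220.] [503.9 120.1  45. ]
saddle 0.57 [214. 227.] [481.9  42.6  45. ]
handle_pad 0.68 [131. 212.] [529.8 284.4 113. ]
pump_handle 0.69 [177. 222.] [496.6 154.2  60. ]
bracket 0.89 [291. 202.] [ 562.  -206.4    0. ]
bracket 0.54 [200. 134.] [785.3  91.8   0. ]
lift_pad 0.82 [283. 201.] [ 562.8 -173.8   55. ]
warmer_base 0.86 [344. 211.] [ 531.4 -379.     0. ]
bean_jar 0.96 [205. 134.] [782.8  75.8   0. ]
milk_jug 0.63 [242. 140.] [763.9 -46.7   0. ]
cup 0.6 [148. 139.] [768.4 260.6   0. ]
```

View pics/scene0.png

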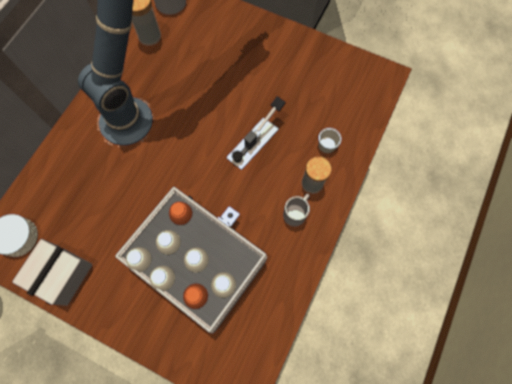

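View pics/top0.png

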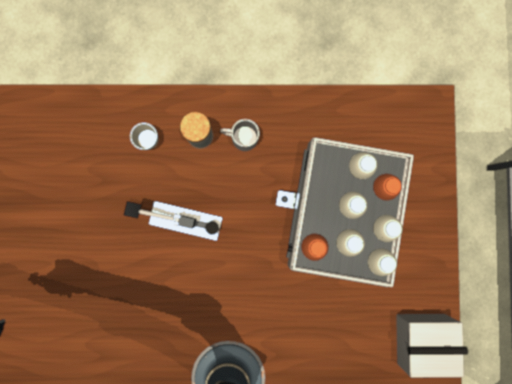

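The scene picture and the top picture agree. In the top picture the jack is at about (189,220) with its saddle at (212,227) and its handle pad at (132,210). The tongue is at (287,200). The jar, jug and cup stand at the far edge, around row 135. Next I measure more finely.

```bash
python3 - <<'E'
from h import *
p=ctrl.get_image('top')
f=p['frame'].astype(int)
def ang(a,b): return np.degrees(np.arctan2(*(b-a)[[1,0]]))
g=f.min(axis=2)
m=(g>135).astype(np.uint8)
for nm,box,z in (('plate',(145,195,230,245),8),('tongue',(272,188,302,212),72)):
    x0,y0,x1,y1=box; mm=np.zeros_like(m); mm[y0:y1,x0:x1]=m[y0:y1,x0:x1]
    pts=np.argwhere(mm)[:,::-1]
    W=np.array([onz(p,(u+.5)/np.array([512,384]),z)[:2] for u in pts],np.float32)
    r=cv2.minAreaRect(W); print(nm,len(pts),r, cv2.boxPoints(r).round())
for th in ('saddle','bracket','jack','warmer'):
    for d in ctrl.silhouettes(th,p)[:2]:
        reg=d['region']; print(th,d['conf'],reg.sum(),np.argwhere(reg).mean(0)[::-1])
        if th=='warmer':
            W=np.array([onz(p,(u[::-1]+.5)/np.array([512,384]),125)[:2] for u in np.argwhere(reg)],np.float32); print(cv2.minAreaRect(W))
im=cv2.resize(p['frame'][180:250,110:310,::-1],None,fx=4,fy=4,interpolation=cv2.INTER_CUBIC); cv2.imwrite('pics/crop0.png',im)
E
```

```text
plate 1404 ((502.75079345703125, 144.7271728515625), (247.05552673339844, 79.6331558227539), 76.38015747070312) [[435.  34.]
 [512.  15.]
 [571. 255.]
 [493. 274.]]
tongue 343 ((562.70263671875, -193.10885620117188), (82.28547668457031, 53.62748336791992), 79.87005615234375) [[ 529. -229.]
 [ 582. -238.]
 [ 596. -157.]
 [ 544. -148.]]
saddle 0.64 284 [140.41197183 211.3028169 ]
saddle 0.43 127 [211.54330709 227.02362205]
bracket 0.55 312 [287.30128205 199.15384615]
jack 0.57 1892 [178.24048626 218.75264271]
warmer 0.79 14726 [347.7179818 211.611843 ]
((533.9200439453125, -335.7751770019531), (378.863525390625, 398.7599792480469), 79.53075408935547)
```

View pics/crop0.png

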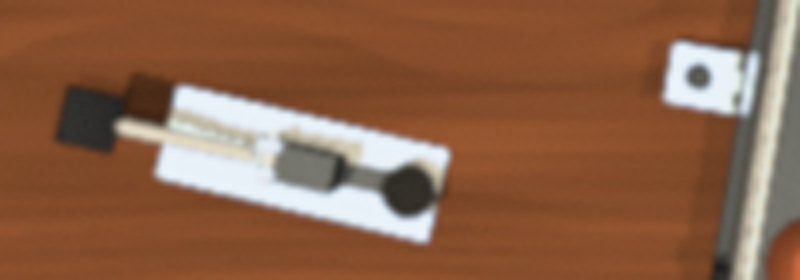

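The jack plate is at yaw about -103.3° and the tongue at about -100°. I move above the jack for a wrist view.

```bash
python3 -m handwheel '[[1,17.6,-35.5,2,-5.8],[1,17.6,-35.5,2,-5.8],[1,17.6,-35.5,2,-5.8],[1,17.6,-35.5,2,-5.8],[1,17.6,-35.5,2,-5.8],[1,17.6,-35.5,2,-5.8],[1,17.6,-35.5,2,-5.8]]' 60; python3 -m handwheel '[[1,17.6,-35.5,2,-5.8],[1,17.6,-35.5,2,-5.8],[1,17.6,-35.5,2,-5.8],[1,17.6,-35.5,2,-5.8],[1,17.6,-35.5,2,-5.8],[1,17.6,-35.5,2,-5.8],[1,17.6,-35.5,2,-5.8],[1,0,0,0,0]]'
python3 - <<'E'
from h import *
s=ctrl.sense(); print(s['tcp_pos'],np.degrees(s['orientation']),s['joints'])
p=ctrl.get_image('wrist'); save(p,'w1.png'); print(-cam(p)[1].T@cam(p)[2])
for th,z in (('jack',0),('saddle',45),('handle_pad',113),('pump_handle',60)):
    for d in ctrl.spot_point(th,p)[:2]: print(th,round(d['conf'],2),np.round(np.array(d['point'])*[512,384]),onz(p,d['point'],z).round(1))
E
```

```text
time: 1.93
tcp_pos: [381.5, 373.6, 245.7]
orientation: [-3.141, -0.001, 0.466]
force: [0.1, 1.0, 0.8]
finger_gap: 85.4
time: 2.6
tcp_pos: [507.4, 118.0, 260.6]
orientation: [3.139, -0.005, -0.254]
force: [0.4, -0.6, 0.5]
finger_gap: 85.2
[507.44637621 117.96290633 260.5916482 ] [179.87858465  -0.27560662 -14.56776208] [-0.69085274  0.19122307  0.44229527  1.88149311 -0.08735691  1.0852979
 -0.46929759]
[522.49205914 183.14109144 404.2010891 ]
jack 0.88 [246. 161.] [495.2 120.2   0. ]
saddle 0.62 [248. 223.] [481.5  51.6  45. ]
handle_pad 0.65 [251. 221.] [492.1  77.8 113. ]
handle_pad 0.56 [470. 229.] [704.4  12.7 113. ]
pump_handle 0.67 [245. 135.] [505.7 157.3  60. ]
```

View pics/w1.png

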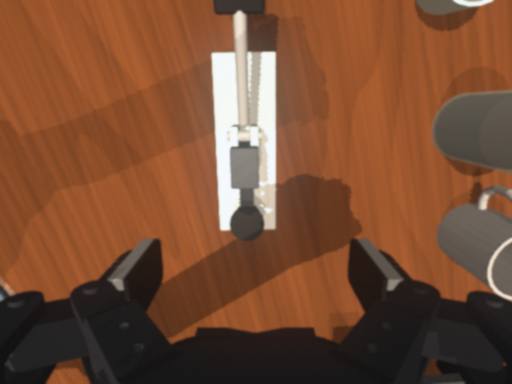

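The wrist picture shows the plate from (212,52) to (276,230), the grip block top around (245,167), the saddle at (247,223) and the handle pad at (240,3).

```bash
python3 - <<'E'
from h import *
p=ctrl.get_image('wrist')
im=cv2.resize(p['frame'][0:250,190:300,::-1],None,fx=2.4,fy=2.4,interpolation=cv2.INTER_CUBIC); 
im=cv2.resize(p['frame'][120:250,195:295,::-1],None,fx=5,fy=4.6,interpolation=cv2.INTER_CUBIC);cv2.imwrite('pics/w1c.png',im)
m=(p['frame'].min(2)>125).astype(np.uint8); m[:45]=0;m[240:]=0;m[:,:200]=0;m[:,285:]=0
W=np.array([onz(p,(u[::-1]+.5)/np.array([512,384]),8)[:2] for u in np.argwhere(m)],np.float32)
r=cv2.minAreaRect(W);b=cv2.boxPoints(r);print(r,b)
for d in ctrl.silhouettes('saddle',p)[:2]:
    reg=d['region'];c=np.argwhere(reg).mean(0)[::-1];print(d['conf'],reg.sum(),c,onz(p,(c+.5)/np.array([512,384]),43))
for pt in ((245,167),): print(onz(p,np.array(pt)/[512,384],85))
E
```

```text
((502.444580078125, 145.77476501464844), (241.26748657226562, 77.99542236328125), 76.44355010986328) [[436.2564    37.643127]
 [512.07886   19.360748]
 [568.63275  253.9064  ]
 [492.8103   272.18878 ]]
0.64 892 [250.80381166 230.36883408] [478.86817422  50.77586607  43.        ]
[493.84451846 138.23394905  85.        ]
```

View pics/w1c.png

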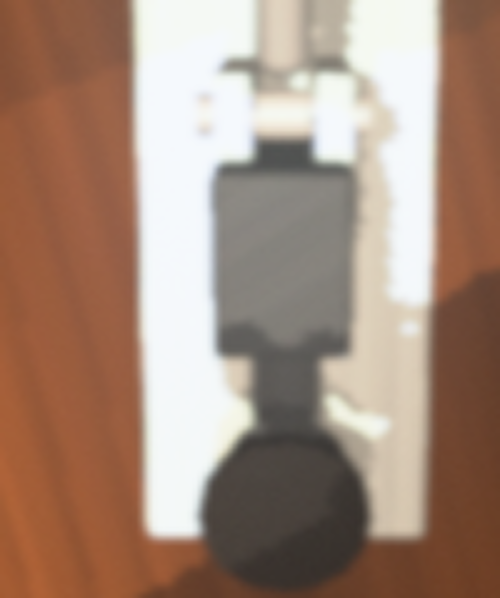

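```bash
python3 - <<'E'
from h import *
from scipy.optimize import least_squares
s=ctrl.sense(); print(s['tcp_pos'],s['orientation'],abs(s['qd']).max())
p=ctrl.get_image('wrist'); save(p,'w2.png')
s=ctrl.sense(); print(s['tcp_pos'],s['orientation'])
im=p['frame'][:,:,::-1]
cv2.imwrite('pics/w2c.png',cv2.resize(im[30:260,195:295],None,fx=5,fy=2.6,interpolation=cv2.INTER_CUBIC))
E
```

```text
[503.52060122 128.46020032 259.18657349] [-3.14135845e+00  4.54502233e-04 -2.34973084e-01] 0.006635791347993529
[503.60207755 128.28937355 259.20988733] [-3.14140146e+00  3.34803220e-04 -2.35346672e-01]
```

View pics/w2c.png

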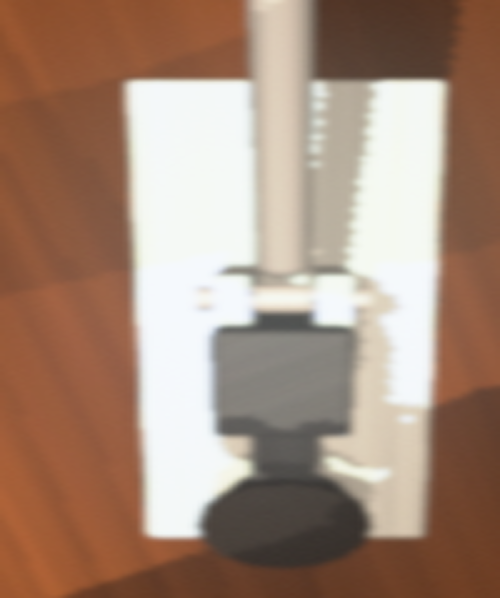

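```bash
cat > fit.py <<'E'
from h import *
from scipy.optimize import least_squares
def fit(p,obs,x0=(500,125,-103.3)):
    # obs: list of (X,Y,Z jack frame, u,v)
    o=np.array(obs,float)
    def pts(q):
        c,s=np.cos(np.radians(q[2])),np.sin(np.radians(q[2]))
        return np.c_[q[0]+c*o[:,0]-s*o[:,1],q[1]+s*o[:,0]+c*o[:,1],o[:,2]+(q[3] if len(q)>3 else 0)]
    def res(q): return np.concatenate([proj(p,X)-uv for X,uv in zip(pts(q),o[:,3:])])
    for x in (list(x0),list(x0)+[0.]):
        r=least_squares(res,x,loss='soft_l1'); print(r.x.round(2)); print(res(r.x).reshape(-1,2).round(1).tolist())
E
python3 - <<'E'
from fit import *
p=ctrl.get_image('wrist')
fit(p,[(-125,-38,8,220.2,60.8),(-125,38,8,284.2,60.8),(100,-38,8,224.4,236.9),(100,38,8,280.2,236.9),(-22,-15,85,238.2,156.2),(-22,15,85,265.6,156.2),(22,-15,85,238.2,197.3),(22,15,85,265.4,197.3),(78,0,45,252,230)])
E
```

```text
[ 498.15  125.62 -103.55]
[[-0.0, -0.7], [0.1, -0.6], [0.3, -0.6], [-0.2, -0.5], [-1.1, 0.3], [0.6, 0.4], [-0.5, 0.2], [0.4, 0.2], [0.1, 1.8]]
[ 498.08  125.36 -103.55   -1.81]
[[0.2, -0.2], [-0.0, -0.1], [0.5, -0.9], [-0.3, -0.8], [-1.0, 0.3], [0.5, 0.3], [-0.4, -0.1], [0.3, -0.0], [0.1, 1.5]]
```

```bash
python3 -m handwheel '[[1,-5.5,-2.8,-20,0],[1,0,0,-35,0],[1,0,0,-35,0],[1,0,0,-35,0],[1,0,0,-35,0],[1,0,0,-35,0],[1,0,0,-24,0],[1,0,0,0,0]]'; python3 -m handwheel '[[1,0,0,0,0],[1,0,0,0,0],[1,0,0,0,0]]'; python3 - <<'E'
from h import *
s=ctrl.sense(); print(s['tcp_pos'],np.degrees(s['orientation']),s['force'])
p=ctrl.get_image('wrist'); save(p,'w3.png')
E
```

```text
time: 3.72
tcp_pos: [494.9, 123.8, 36.0]
orientation: [3.136, 0.008, -0.237]
force: [-0.6, -1.2, -0.1]
finger_gap: 85.5
time: 3.97
tcp_pos: [500.2, 124.7, 42.2]
orientation: [-3.139, -0.003, -0.238]
force: [0.5, 0.5, -0.3]
finger_gap: 85.9
[500.16965319 124.66547386  42.24220188] [-179.86734211   -0.18824003  -13.63286881] [ 0.53345284  0.52694794 -0.32433612]
```

View pics/w3.png

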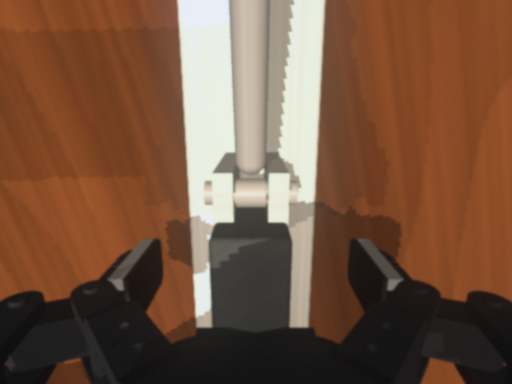

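The block spans columns 211–291, between the fingers at 160 and 350, so it is centred. I close the gripper.

```bash
python3 -m handwheel '[[-1,0,0,0,0],[-1,0,0,0,0],[-1,0,0,0,0],[-1,0,0,0,0],[-1,0,0,0,0],[-1,0,0,0,0],[-1,0,0,0,0],[-1,0,0,0,0]]' 100; python3 - <<'E'
from h import *
s=ctrl.sense(); print(s['tcp_pos'],np.degrees(s['orientation']),s['force'],s['finger_gap'])
p=ctrl.get_image('wrist'); save(p,'w4.png')
E
```

```text
time: 4.68
tcp_pos: [498.4, 124.3, 40.8]
orientation: [-3.141, 0.0, -0.238]
force: [-2.5, -0.1, 6.4]
finger_gap: 28.7
[498.38824564 124.25175436  40.75639773] [-1.79978879e+02  2.65689733e-02 -1.36447748e+01] [-2.49517658 -0.14405867  6.39943218] 28.657484675749178
```

View pics/w4.png

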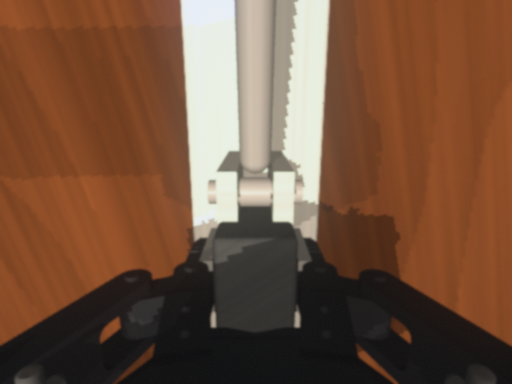

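Gripped at 28.7 mm. Next, a refined lift point and warmer yaw from both fixed cameras.

```bash
python3 - <<'E'
from h import *
for n,b in (('top',(265,180,315,220)),('scene',(205,190,255,230))):
    p=ctrl.get_image(n); im=p['frame'][b[1]:b[3],b[0]:b[2],::-1]
    cv2.imwrite(f'pics/br_{n}.png',cv2.resize(im,None,fx=12,fy=12,interpolation=cv2.INTER_CUBIC))
    for d in ctrl.spot_point('lift_pad',p)[:1]: print(n,d['conf'],np.array(d['point'])*[512,384],onz(p,d['point'],55))
    X=(562.8,-173.8,80); print(proj(p,X), proj(p,(562.8,-173.8,55)))
    if n=='top':
        # warmer rim bright edges: min rect on bright rim
        g=p['frame'].astype(int)
        for d in ctrl.silhouettes('warmer_base',p)[:1]+ctrl.silhouettes('warmer',p)[:1]:
            c,_=cv2.findContours(d['region'].astype(np.uint8),cv2.RETR_EXTERNAL,cv2.CHAIN_APPROX_NONE); c=max(c,key=cv2.contourArea)
            print(d['conf'],cv2.minAreaRect(c))
E
```

```text
top 0.72 [281.3952 200.2176] [ 564.9768932  -168.81485896   55.        ]
[283.78237905 200.68709296] [282.99478689 200.91120152]
0.75 ((339.9459228515625, 209.82431030273438), (130.0395965576172, 135.79356384277344), 9.462322235107422)
0.85 ((340.10809326171875, 210.35134887695312), (128.88880920410156, 136.1223602294922), 9.462322235107422)
scene 0.69 [231.68   216.6912] [ 574.81109816 -176.79554512   55.        ]
[228.68040189 212.70722697] [229.07583709 214.5111564 ]
```

View pics/br_top.png

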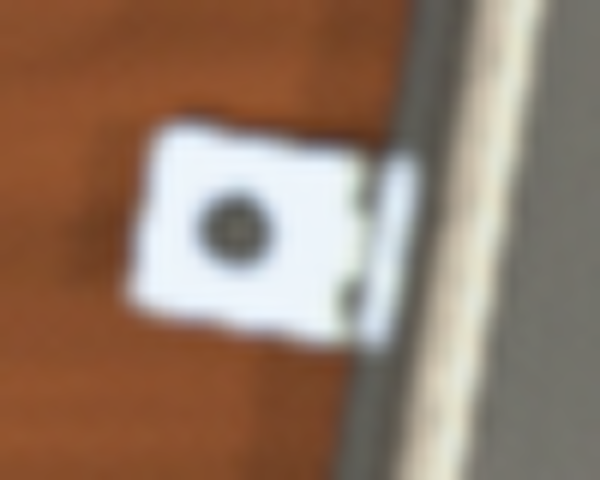

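View pics/br_scene.png

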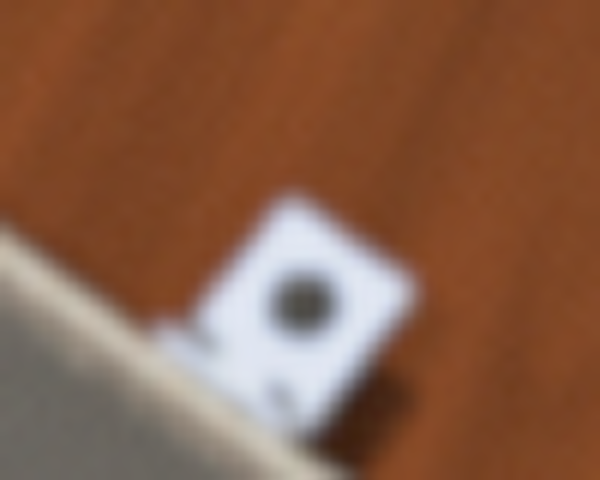

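```bash
python3 - <<'E'
from h import *
from scipy.optimize import least_squares
T=ctrl.get_image('top');S=ctrl.get_image('scene'); print(T['K'][0][2],T['K'][1][2])
o=[(T,0,0,75,284.75,199.25),(T,-23,23,72,277.9,190.2),(T,-23,-23,72,275.7,205.25),(S,0,0,75,230.25,215.25),(S,-23,23,72,240.2,213.75),(S,-23,-23,72,229.3,206.25)]
def res(q,o=o):
    c,s=np.cos(np.radians(q[2])),np.sin(np.radians(q[2]))
    return np.concatenate([proj(p,(q[0]+c*x-s*y,q[1]+s*x+c*y,z))-(u,v) for p,x,y,z,u,v in o])
for oo in (o,o[:3],o[3:]):
    r=least_squares(res,(563,-174,-100),args=(oo,)); print(r.x.round(2),r.fun.round(1))
# warmer yaw from image front rim at z~125
a=onz(T,np.array((265+545/12,180))/[512,384],125);b=onz(T,np.array((265+465/12,220))/[512,384],125);print(np.degrees(np.arctan2(*(b-a)[[1,0]])))
# jack reference in top vs wrist estimate
print(ctrl.sense()['tcp_pos'])
# jack plate corners from crop0 in the top view
for x,y,u,v in ((-125,38,176,85),(100,38,450,150),(-125,-38,155,180),(100,-38,432,243)):
    c,s=np.cos(np.radians(-103.55)),np.sin(np.radians(-103.55))
    print(proj(T,(498.1+c*x-s*y,125.5+s*x+c*y,8))-(110+u/4,180+v/4), end=' ')
E
```

```text
246.45269519117576 193.54739049248292
[ 569.71 -176.63  -99.39] [-0.2 -0.8  0.3 -0.2  0.2 -0.6 -0.1 -0.6 -0.9 -0.4 -0.4 -0.2]
[ 568.1  -176.3   -99.35] [-0.3 -0.2  0.2  0.3  0.1 -0. ]
[ 571.88 -177.14  -99.44] [ 0.4 -0.2 -0.4  0.   0.   0.2]
170.02751913114545
[498.41911397 124.21928816  40.7704367 ]
[-0.05651446 -0.13668278] [-0.68179695 -0.18435202] [-0.52612374 -0.90467276] [-1.72707934 -0.40701342]
```

```bash
python3 -m handwheel '[[-1,0,0,5,0],[-1,0,0,12,0],[-1,5,-5,13,0],[-1,15,-14,5,0.7],[-1,20,-18,0,0.7],[-1,20,-18,0,0.7],[-1,20,-18,0,0.7],[-1,13,-12,0,0.7]]'; python3 -m handwheel '[[-1,8,-7,0,0.5],[-1,4,-4,0,0],[-1,0,0,0,0],[-1,0,0,0,0],[-1,0,0,0,0]]'; python3 - <<'E'
from h import *
s=ctrl.sense(); print(s['tcp_pos'],np.degrees(s['orientation']),s['force'],s['finger_gap'])
p=ctrl.get_image('top'); cv2.imwrite('pics/t5.png',cv2.resize(p['frame'][150:280,110:320,::-1],None,fx=3.8,fy=3.8,interpolation=cv2.INTER_CUBIC))
p=ctrl.get_image('scene'); save(p,'s5.png')
E
```

```text
time: 5.8
tcp_pos: [592.2, 36.2, 74.2]
orientation: [3.139, 0.001, -0.178]
force: [0.7, -1.2, -7.6]
finger_gap: 28.8
time: 6.22
tcp_pos: [602.0, 29.8, 74.7]
orientation: [-3.141, 0.003, -0.167]
force: [-0.3, 0.1, -7.9]
finger_gap: 29.2
[602.04254212  29.75690647  74.70582122] [-1.79966961e+02  1.50281106e-01 -9.54428545e+00] [-0.25321096  0.12397413 -7.91975922] 29.193080238251614
```

View pics/t5.png

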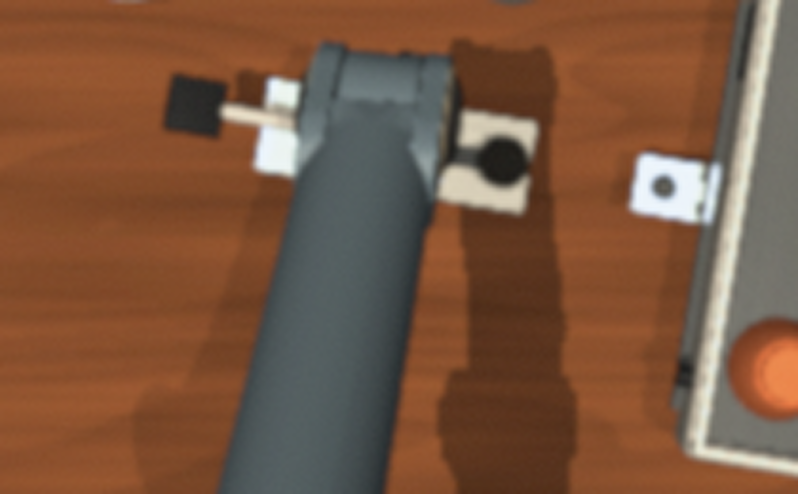

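View pics/s5.png

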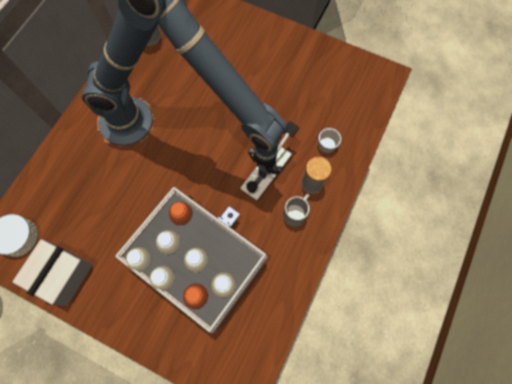

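```bash
python3 - <<'E'
from h import *
p=ctrl.get_image('top')
a=onz(p,np.array((110+503/3.8,150+161/3.8))/[512,384],79); b=onz(p,np.array((110+663/3.8,150+186/3.8))/[512,384],75)
print(a,b,b-a)
pl=[(460,108),(538,120),(524,213),(440,202)]
c=[onz(p,np.array((110+u/3.8,150+v/3.8))/[512,384],42)[:2] for u,v in pl]
for i,j in ((0,1),(3,2),(2,1)): print(np.degrees(np.arctan2(*(c[j]-c[i])[::-1])))
print((c[1]+c[2])/2)
s=ctrl.sense(); print(s['tcp_pos'],np.degrees(s['orientation']))
E
```

```text
[588.60450043 -47.01209742  79.        ] [ 568.28589162 -176.45545609   75.        ] [ -20.3186088  -129.44335867   -4.        ]
-98.86415138831543
-97.5885140634773
-8.711944600082848
[585.81017885 -70.24961624]
[602.87357778  29.33527869  75.24932203] [-1.79971628e+02  4.68123705e-02 -9.55276949e+00]
```

```bash
python3 -m handwheel '[[-1,0,0,-10,0],[-1,0,0,-12,0],[-1,0,0,-8,0],[-1,0,0,0,0],[-1,-1,-6,0,0],[-1,-2,-13,0,0],[-1,-2,-13,0,0],[-1,-1,-8,0,0]]'; python3 -m handwheel '[[-1,0,0,0,0],[-1,0,0,0,0],[-1,0,0,0,0]]';python3 - <<'E'
from h import *
s=ctrl.sense(); print(s['tcp_pos'],np.degrees(s['orientation']),s['force'])
p=ctrl.get_image('scene'); cv2.imwrite('pics/s6.png',cv2.resize(p['frame'][100:260,190:350,::-1],None,fx=3.7,fy=3.7,interpolation=cv2.INTER_CUBIC))
E
```

```text
time: 7.03
tcp_pos: [597.3, -16.1, 45.9]
orientation: [3.14, -0.001, -0.172]
force: [-0.2, -1.7, -8.0]
finger_gap: 29.1
time: 7.28
tcp_pos: [597.8, -11.5, 45.6]
orientation: [-3.141, -0.0, -0.169]
force: [-0.7, 0.9, -8.6]
finger_gap: 28.9
[597.83833566 -11.49780215  45.58832578] [-1.79939330e+02 -2.63325225e-02 -9.65473344e+00] [-0.72323273  0.88191551 -8.55736318]
```

View pics/s6.png

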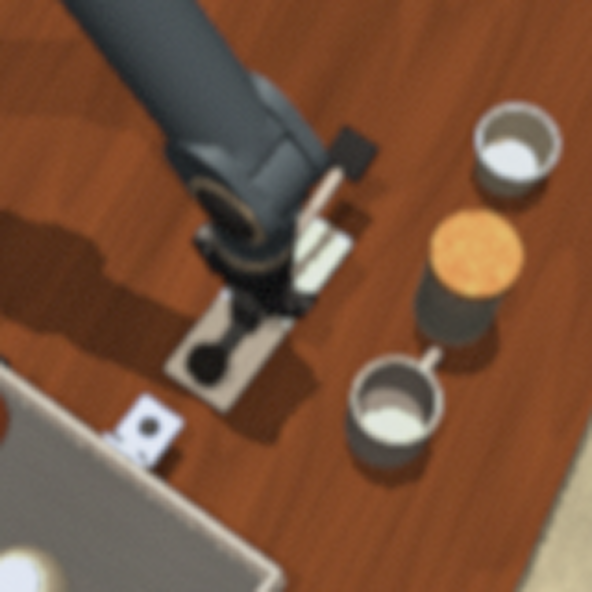

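```bash
python3 -m handwheel '[[-1,-1,-6,-1.5,0],[-1,-2.2,-13,0,0],[-1,-2.2,-13,0,0],[-1,-2.2,-13,0,0],[-1,-2.2,-13,0,0],[-1,-2.2,-13,0,0],[-1,-1.7,-9,0,0],[-1,-1,-5,0,0]]'; python3 -m handwheel '[[-1,-0.8,-3.6,0,0],[-1,0,0,0,0],[-1,0,0,0,0],[-1,0,0,0,0]]';python3 - <<'E'
from h import *
s=ctrl.sense(); print(s['tcp_pos'],np.degrees(s['orientation']),s['force'])
p=ctrl.get_image('top'); cv2.imwrite('pics/t7.png',cv2.resize(p['frame'][160:260,180:310,::-1],None,fx=6,fy=6,interpolation=cv2.INTER_CUBIC))
p=ctrl.get_image('scene'); cv2.imwrite('pics/s7.png',cv2.resize(p['frame'][160:260,180:310,::-1],None,fx=6,fy=6,interpolation=cv2.INTER_CUBIC))
E
```

```text
time: 8.0
tcp_pos: [582.3, -99.9, 44.0]
orientation: [3.141, -0.0, -0.172]
force: [-0.9, -0.7, -8.2]
finger_gap: 29.0
time: 8.33
tcp_pos: [582.4, -99.3, 43.8]
orientation: [-3.141, 0.0, -0.167]
force: [0.7, 0.9, -8.9]
finger_gap: 29.2
[582.38082487 -99.27146076  43.77331466] [-1.79949035e+02  4.32419163e-04 -9.56021129e+00] [ 0.69442308  0.88604714 -8.88603969]
```

View pics/t7.png

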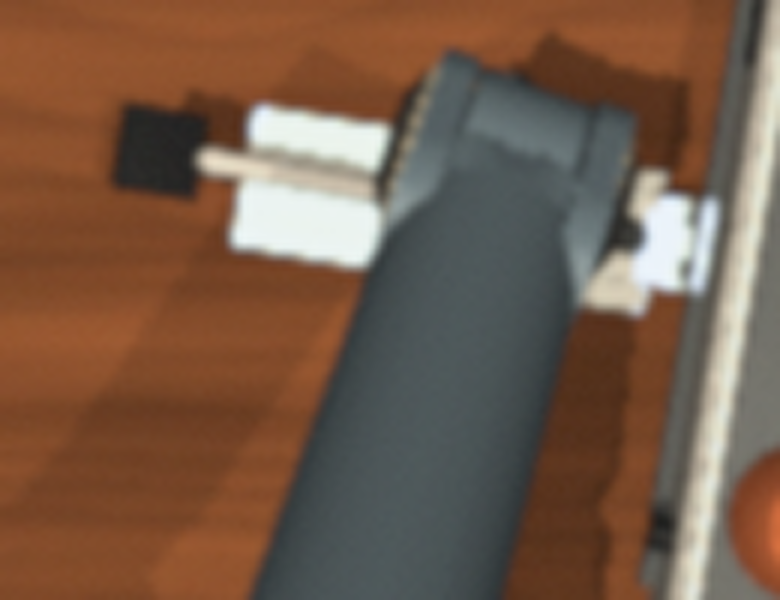

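View pics/s7.png

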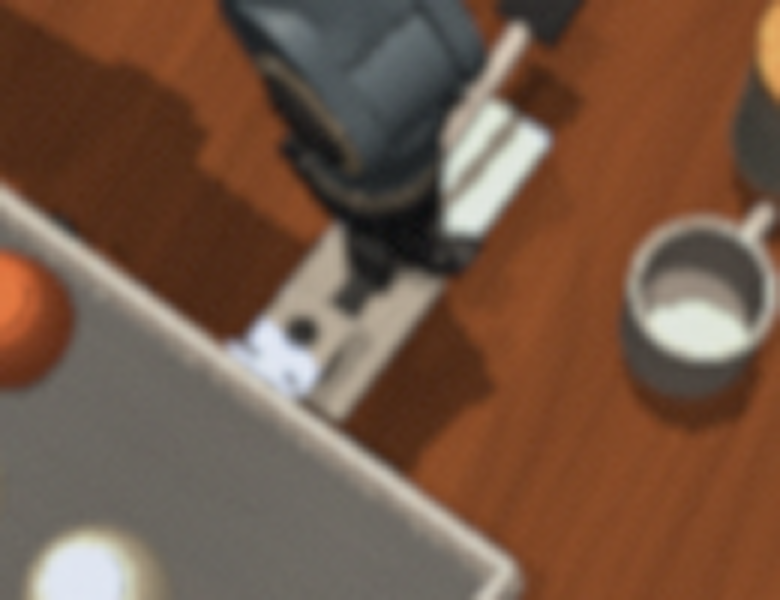

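```bash
python3 - <<'E'
from fit import *
p=ctrl.get_image('top')
f=lambda u,v:(180+u/6,160+v/6)
fit(p,[(-125,38,11,*f(255,103)),(-125,-38,11,*f(231,249)),(100,38,11,*f(667,170)),(100,-38,11,*f(643,313)),(-162,0,116,*f(160,150))],(582,-99,-99.5))
p2=ctrl.get_image('scene')
fit(p2,[(-125,38,11,*f(550,138)),(100,-38,11,*f(222,365)),(-125,-38,11,*f(475,97)),(100,38,11,*f(340,417))][:4],(582,-99,-99.5))
q=np.array([569,-176.5]);print()
E
```

```text
[582.19 -99.83 -99.36]
[[-0.1, 0.3], [0.1, -0.8], [-0.0, 0.4], [0.3, -0.2], [-0.3, 0.2]]
[582.24 -99.83 -99.37  -1.09]
[[-0.1, 0.4], [0.1, -0.8], [-0.1, 0.4], [0.3, -0.2], [-0.2, 0.2]]
[ 587.98 -104.8  -100.06]
[[0.5, 1.5], [2.7, -1.4], [-3.2, -2.9], [-0.5, 2.0]]
[ 586.05 -100.63 -100.38  -16.84]
[[0.4, 1.9], [3.0, -1.6], [-3.1, -2.4], [-0.4, 1.7]]
```

```bash
python3 -m handwheel '[[-1,-0.7,0,-1,0],[-1,0,0,-1,0],[-1,0,0,-1,0],[-1,0,0,0,0],[-1,0,0,0,0],[-1,0,0,0,0]]'
```

```text
time: 9.03
tcp_pos: [581.4, -100.4, 40.9]
orientation: [-3.141, -0.0, -0.168]
force: [-0.9, -0.2, -7.8]
finger_gap: 28.8
```

```bash
python3 -m handwheel '[[-1,0,0,-1,0],[-1,0,0,0,0],[-1,0,0,0,0],[-1,0,0,0,0]]';python3 -m handwheel '[[-1,0,0,-0.7,0],[-1,0,0,0,0],[-1,0,0,0,0],[-1,0,0,0,0]]'
```

```text
time: 9.37
tcp_pos: [581.4, -100.4, 40.8]
orientation: [-3.141, -0.0, -0.168]
force: [-4.6, 1.0, 5.1]
finger_gap: 29.0
time: 9.7
tcp_pos: [581.4, -100.4, 40.8]
orientation: [-3.141, -0.0, -0.168]
force: [-6.7, 1.9, 10.6]
finger_gap: 29.2
```

Set down (contact at z 40.8). I relax to about zero force, then release.

```bash
python3 -m handwheel '[[-1,0.2,0,1.2,0],[-1,0,0,0,0],[-0.3,0,0,0,0],[0.3,0,0,0,0],[0.6,0,0,0,0],[0.6,0,0,0,0],[0.6,0,0,0,0],[0.6,0,0,0,0]]' 20;  python3 - <<'E'
from h import *
s=ctrl.sense(); print(s['tcp_pos'],s['force'],s['finger_gap'])
p=ctrl.get_image('wrist'); save(p,'w8.png')
E
```

```text
time: 10.37
tcp_pos: [582.0, -100.6, 40.5]
orientation: [3.142, -0.001, -0.168]
force: [-0.9, 0.0, -0.0]
finger_gap: 68.3
[ 582.02592437 -100.61561537   40.45069573] [-0.88261103  0.00324433 -0.03040695] 68.28804216593446
```

View pics/w8.png

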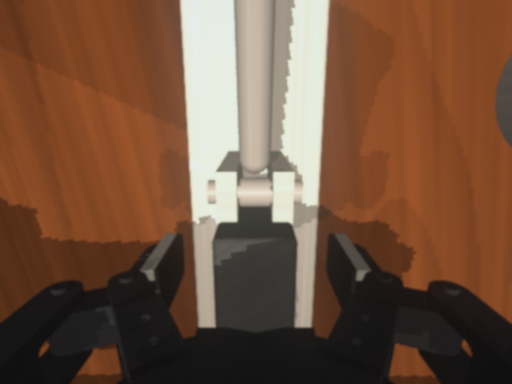

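```bash
python3 -m handwheel '[[0.6,0,0,10,0],[0.6,0,0,25,0],[0.6,0,0,30,0],[0,5,30,30,0],[-1,5.6,34,20,0],[-1,5.6,34,15,0],[-1,5.6,34,5,0],[-1,4,27,0,0]]';python3 -m handwheel '[[-1,0,0,0,0],[-1,0,0,0,0],[-1,0,0,0,0],[-1,0,0,0,0]]';  python3 - <<'E'
from h import *
s=ctrl.sense(); print(s['tcp_pos'],s['force'],s['finger_gap'])
p=ctrl.get_image('wrist'); save(p,'w9.png')
p=ctrl.get_image('top'); cv2.imwrite('pics/t9.png',cv2.resize(p['frame'][160:260,180:310,::-1],None,fx=6,fy=6,interpolation=cv2.INTER_CUBIC))
p=ctrl.get_image('scene'); cv2.imwrite('pics/s9.png',cv2.resize(p['frame'][160:260,180:310,::-1],None,fx=6,fy=6,interpolation=cv2.INTER_CUBIC))
E
```

```text
time: 11.08
tcp_pos: [608.8, 61.1, 177.7]
orientation: [-3.139, -0.005, -0.166]
force: [1.0, 0.6, -0.7]
finger_gap: 7.5
time: 11.42
tcp_pos: [607.1, 55.8, 174.8]
orientation: [3.141, -0.0, -0.171]
force: [0.3, -0.3, -0.1]
finger_gap: -0.3
[607.11456483  55.80341767 174.82779986] [ 0.31026823 -0.32437286 -0.0738577 ] -0.2693682259353241
```

View pics/w9.png

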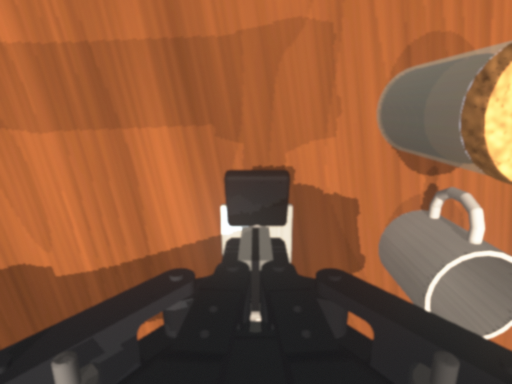

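View pics/t9.png

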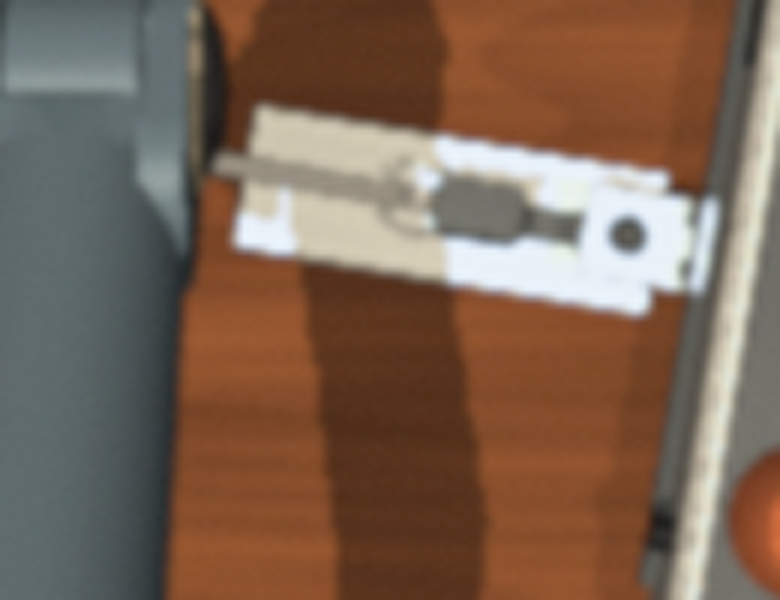

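View pics/s9.png

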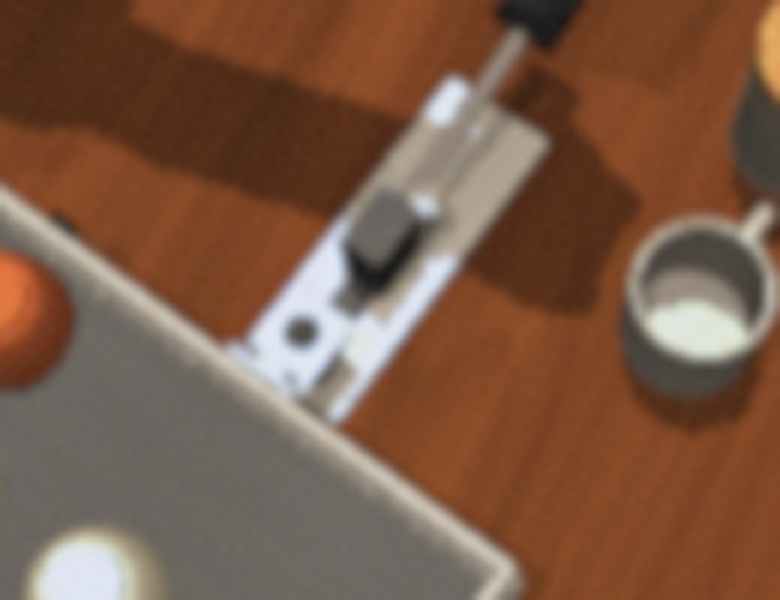

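Jack released and flat, with the tongue over the saddle: in the top crop the cone is at (628,234) and the plate corners at (667,170) and (645,313). I verify the centring numerically.

```bash
python3 - <<'E'
from fit import *
f=lambda u,v:(180+u/6,160+v/6)
p=ctrl.get_image('top')
fit(p,[(-125,38,8,*f(257,104)),(-125,-38,8,*f(233,248)),(100,38,8,*f(668,172)),(100,-38,8,*f(645,314)),(0,0,85,*f(481,208))],(582,-99,-99.5))
print('cone top',onz(p,np.array(f(628,234))/[512,384],75))
fit(p,[(0,0,75,*f(628,234)),(-23,23,72,*f(588,182)),(-23,-23,72,*f(576,273))],(568,-176,-99.5))
s=ctrl.get_image('scene')
fit(s,[(-125,38,8,*f(550,138)),(-125,-38,8,*f(455,74)),(100,38,8,*f(338,423)),(0,0,85,*f(389,222))],(582,-99,-99.5))
print('cone scene',onz(s,np.array(f(302,332))/[512,384],75))
w=ctrl.get_image('wrist'); print(onz(w,np.array((257,199))/[512,384],113),ctrl.sense()['tcp_pos'])
E
```

```text
[ 581.55 -100.77  -99.39]
[[-0.1, 0.4], [0.1, -0.4], [0.0, 0.3], [0.2, -0.2], [-0.2, -0.1]]
[ 581.45 -100.69  -99.39    2.58]
[[-0.1, 0.4], [0.0, -0.4], [0.1, 0.3], [0.2, -0.2], [-0.2, -0.1]]
cone top [ 568.12270525 -177.04844914   75.        ]
[ 568.32 -176.68  -98.01]
[[-0.1, -0.1], [0.1, 0.2], [0.1, -0.2]]
[ 567.22 -173.78  -98.02   32.69]
[[0.0, -0.0], [0.0, 0.0], [-0.0, 0.0]]
[586.23 -99.8  -99.5 ]
[[0.4, 0.2], [-0.1, -0.1], [0.4, -0.1], [-0.7, 0.1]]
[586.05 -99.44 -99.49  -1.31]
[[0.4, 0.2], [-0.1, -0.1], [0.4, -0.2], [-0.7, 0.1]]
cone scene [ 571.53658492 -178.63306506   75.        ]
[608.50009862  62.45578803 113.        ] [607.27035519  57.02734878 174.60586386]
```

Saddle and cone agree within about 1–2 mm in both views. I go onto the handle pad.

```bash
python3 -m handwheel '[[-1,1,3.5,-10,0],[-1,0,0,-20,0],[-1,0,0,-15,0],[-1,0,0,-8,0],[-1,0,0,0,0],[-1,0,0,0,0]]';  python3 - <<'E'
from h import *
s=ctrl.sense(); print(s['tcp_pos'],s['force'],s['finger_gap'])
p=ctrl.get_image('wrist'); save(p,'w10.png')
E
```

```text
time: 12.22
tcp_pos: [608.2, 61.2, 121.2]
orientation: [3.141, 0.001, -0.168]
force: [0.3, -0.3, 0.2]
finger_gap: 0.1
[608.23369473  61.23086344 121.16978357] [ 0.28867485 -0.27980779  0.21995138] 0.07054411108766033
```

View pics/w10.png

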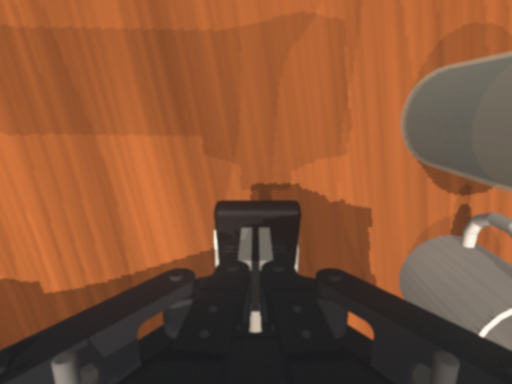

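```bash
python3 -m handwheel '[[-1,0,0,-5,0],[-1,0,0,-4,0],[-1,0.3,1.6,-6,0],[-1,0.3,1.6,-6,0],[-1,0.2,1.4,-6,0],[-1,0.2,1.2,-6,0],[-1,0,0,0,0],[-1,0,0,0,0]]';  python3 - <<'E'
from h import *
s=ctrl.sense(); print(s['tcp_pos'],s['force'],s['finger_gap'])
p=ctrl.get_image('wrist'); save(p,'w11.png')
E
```

```text
time: 12.93
tcp_pos: [610.4, 67.7, 89.2]
orientation: [-3.14, -0.002, -0.168]
force: [0.0, 2.1, 9.2]
finger_gap: 0.2
[610.42058188  67.7262822   89.23549723] [0.03437551 2.09240774 9.16903313] 0.1768264287039009
```

View pics/w11.png

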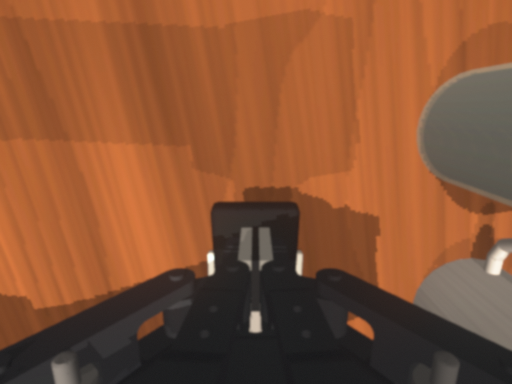

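```bash
python3 -m handwheel '[[-1,0.1,0.9,-6,0],[-1,0.1,0.7,-6,0],[-1,0.1,0.5,-6,0],[-1,0,0.2,-6,0],[-1,0,0,-6,0],[-1,0,-0.3,-5,0],[-1,0,0,0,0],[-1,0,0,0,0]]'; python3 -m handwheel '[[-1,0,-0.3,-4,0],[-1,0,-0.3,-3,0],[-1,0,0,0,0],[-1,0,0,0,0]]'; python3 - <<'E'
from h import *
s=ctrl.sense(); print(s['tcp_pos'],s['force'],s['finger_gap'])
p=ctrl.get_image('wrist'); save(p,'w12.png')
p=ctrl.get_image('scene'); cv2.imwrite('pics/s12.png',cv2.resize(p['frame'][160:260,180:310,::-1],None,fx=6,fy=6,interpolation=cv2.INTER_CUBIC))
E
```

```text
time: 13.65
tcp_pos: [611.0, 70.5, 54.6]
orientation: [-3.139, -0.002, -0.167]
force: [0.7, 2.5, 11.3]
finger_gap: -0.1
time: 13.98
tcp_pos: [610.9, 70.1, 47.8]
orientation: [-3.139, -0.002, -0.167]
force: [-0.8, 2.9, 11.9]
finger_gap: 0.2
[610.93849715  70.07257814  47.8008597 ] [-0.75848821  2.94644357 11.91094267] 0.2086235063343999
```

View pics/s12.png

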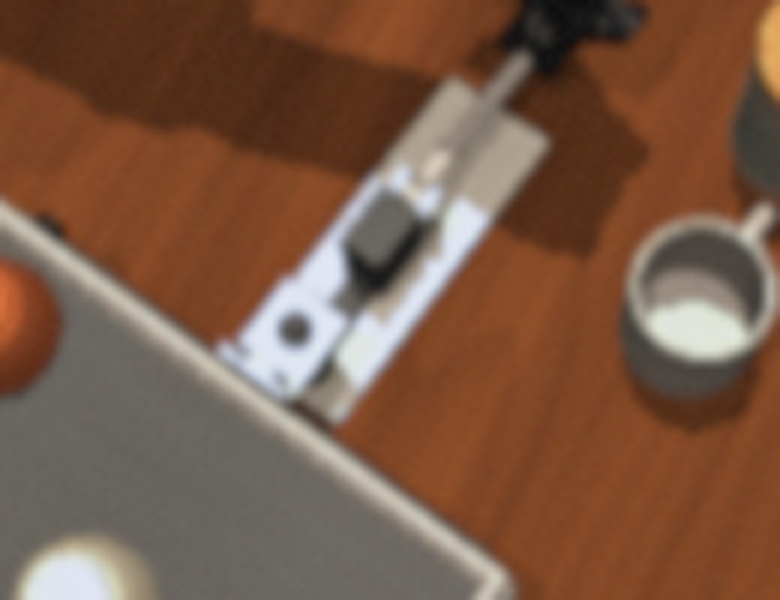

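View pics/w12.png

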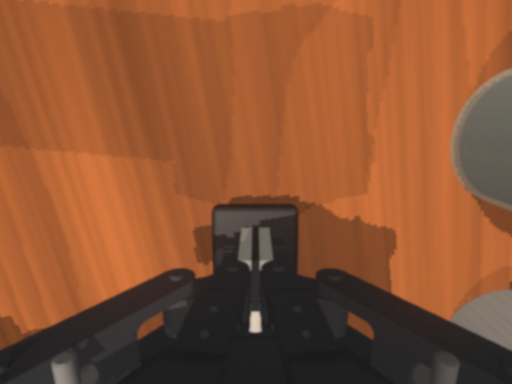

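```bash
python3 -m handwheel '[[-1,0,-0.3,-2,0],[-1,0,0,-1.5,0],[-1,0,0,0,0],[-1,0,0,0,0],[-1,0,0,0,0]]'; python3 -m handwheel '[[-1,0,0,-1,0],[-1,0,0,0,0],[-1,0,0,0,0],[-1,0,0,0,0]]'; 
```

```text
time: 14.5
tcp_pos: [611.0, 69.9, 45.4]
orientation: [-3.139, -0.002, -0.167]
force: [-2.4, 3.3, 17.4]
finger_gap: 0.1
time: 14.83
tcp_pos: [611.0, 69.8, 45.0]
orientation: [-3.138, -0.002, -0.167]
force: [-3.2, 2.6, 21.1]
finger_gap: -0.1
```

```bash
python3 -m handwheel '[[-1,0,0,-1.2,0],[-1,0,0,0,0],[-1,0,0,0,0],[-1,0,0,0,0]]'; python3 - <<'E'
from h import *
s=ctrl.sense(); print(s['tcp_pos'],s['force'])
p=ctrl.get_image('top'); cv2.imwrite('pics/t13.png',cv2.resize(p['frame'][160:260,180:310,::-1],None,fx=6,fy=6,interpolation=cv2.INTER_CUBIC))
E
```

```text
time: 15.17
tcp_pos: [611.1, 69.8, 44.7]
orientation: [-3.138, -0.002, -0.168]
force: [-6.6, 3.6, 27.2]
finger_gap: -0.1
[611.0925197   69.81772599  44.67341573] [-6.62913395  3.5685739  27.17150318]
```

View pics/t13.png

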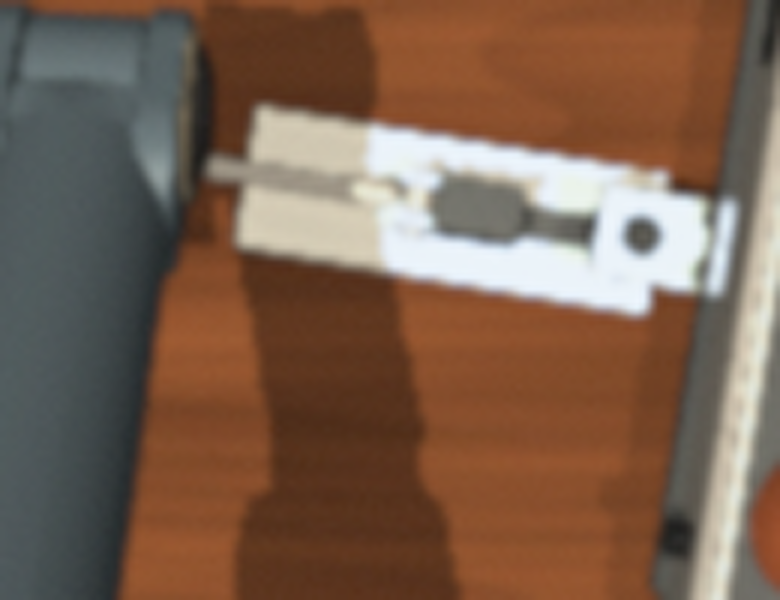

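At the stop: the force jumps with almost no travel. The jack plate hasn't shifted, and the bracket is lifted. I let the handle come back up.

```bash
python3 -m handwheel '[[-1,0,0.3,6,0],[-1,0,0.3,8,0],[-1,0,0,8,0],[-1,-0.1,-0.5,8,0],[-1,-0.2,-1.2,8,0],[-1,-0.3,-1.8,8,0],[-1,-0.4,-2.3,8,0],[-1,-0.5,-2.8,8,0]]'; python3 -m handwheel '[[-1,-0.2,-1,10,0],[-1,0,0,12,0],[-1,0,0,10,0],[-1,0,0,0,0],[-1,0,0,0,0],[-1,0,0,0,0],[-1,0,0,0,0],[-1,0,0,0,0]]'; python3 - <<'E'
from h import *
s=ctrl.sense(); print(s['tcp_pos'],s['force'])
p=ctrl.get_image('wrist'); save(p,'w14.png')
for n in('top','scene'):
    p=ctrl.get_image(n); cv2.imwrite(f'pics/{n[0]}14.png',cv2.resize(p['frame'][160:260,180:310,::-1],None,fx=6,fy=6,interpolation=cv2.INTER_CUBIC))
E
```

```text
time: 15.88
tcp_pos: [608.1, 60.8, 103.2]
orientation: [-3.141, -0.0, -0.167]
force: [1.8, 1.8, 1.8]
finger_gap: -0.1
time: 16.55
tcp_pos: [607.4, 59.2, 134.2]
orientation: [3.141, 0.001, -0.168]
force: [0.0, 0.1, -0.1]
finger_gap: -0.2
[607.39019377  59.19606613 134.16314724] [ 0.01139197  0.11441369 -0.12739696]
```

View pics/w14.png

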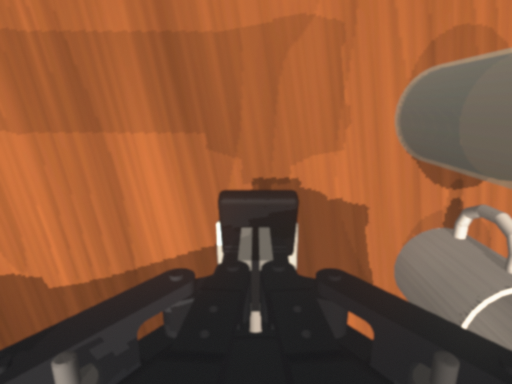

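View pics/t14.png

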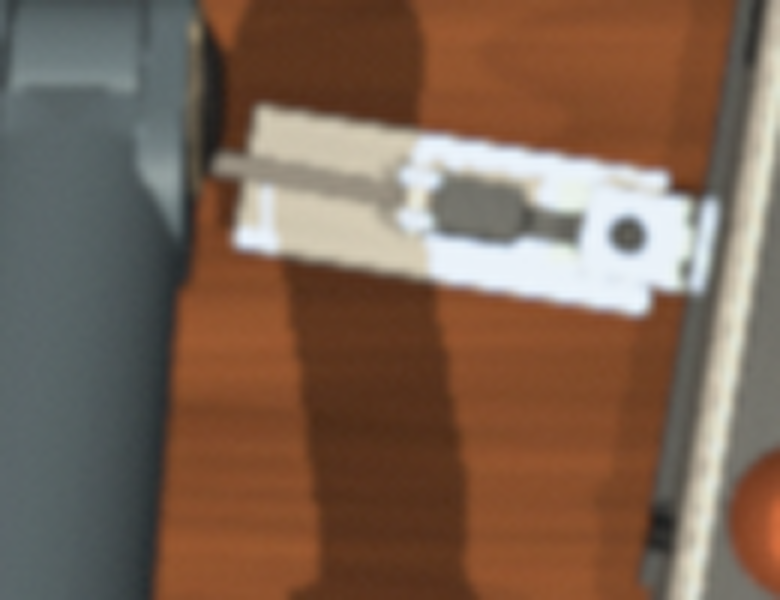

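View pics/s14.png

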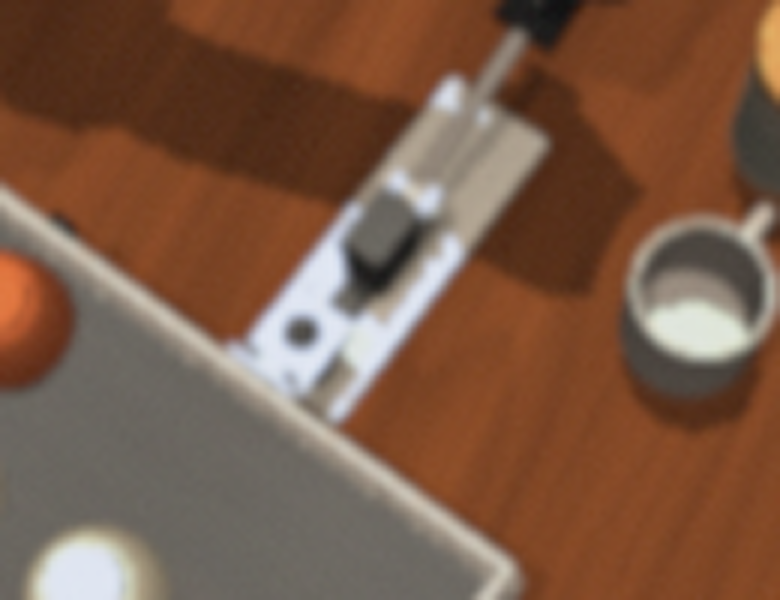

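The handle is back up: its pad again shows at rows 190–235 in the wrist view, and the cone is back at (628,234) in the top crop. The jack hasn't moved. Second press.

```bash
python3 -m handwheel '[[-1,0.6,1.5,-13,0],[-1,0,0,-5,0],[-1,0,0,-4,0],[-1,0.3,1.6,-6,0],[-1,0.3,1.6,-6,0],[-1,0.2,1.4,-6,0],[-1,0.2,1.2,-6,0],[-1,0.1,0.9,-6,0]]'; python3 -m handwheel '[[-1,0.1,0.7,-6,0],[-1,0.1,0.5,-6,0],[-1,0,0.2,-6,0],[-1,0,0,-6,0],[-1,0,-0.3,-5,0],[-1,0,-0.3,-4,0],[-1,0,-0.3,-3,0],[-1,0,0,0,0]]'; python3 -m handwheel '[[-1,0,-0.3,-2,0],[-1,0,0,-1.5,0],[-1,0,0,0,0],[-1,0,0,0,0],[-1,0,0,0,0]]'
```

```text
time: 17.37
tcp_pos: [609.8, 68.0, 83.3]
orientation: [-3.141, -0.0, -0.168]
force: [-4.0, 1.2, 11.7]
finger_gap: -0.1
time: 18.03
tcp_pos: [610.0, 69.3, 47.5]
orientation: [-3.14, 0.0, -0.168]
force: [-3.3, 2.9, 12.0]
finger_gap: -0.2
time: 18.45
tcp_pos: [610.1, 69.1, 45.5]
orientation: [-3.139, 0.0, -0.168]
force: [-6.6, 2.2, 18.3]
finger_gap: 0.2
```

```bash
python3 -m handwheel '[[-1,-0.5,0,-0.9,0],[-1,0,0,-0.9,0],[-1,0,0,0,0],[-1,0,0,0,0],[-1,0,0,0,0],[-1,0,0,0,0],[-1,0,0,0,0]]'; python3 - <<'E'
from h import *
s=ctrl.sense(); print(s['tcp_pos'],s['force'])
p=ctrl.get_image('wrist'); save(p,'w15.png')
for n in('top','scene'):
    p=ctrl.get_image(n); cv2.imwrite(f'pics/{n[0]}15.png',cv2.resize(p['frame'][160:260,180:310,::-1],None,fx=6,fy=6,interpolation=cv2.INTER_CUBIC))
    save(p,n+'15f.png')
s=ctrl.sense(); print(s['tcp_pos'],s['force'])
E
```

```text
time: 19.03
tcp_pos: [610.1, 69.1, 44.9]
orientation: [-3.138, -0.001, -0.168]
force: [-7.8, 3.1, 25.5]
finger_gap: 0.1
[610.1033958   69.07332557  44.94527337] [-7.81819001  3.1165295  25.49985917]
[610.12509583  69.08298387  44.96006567] [-7.71016009  3.27376986 25.32651131]
```

View pics/t15.png

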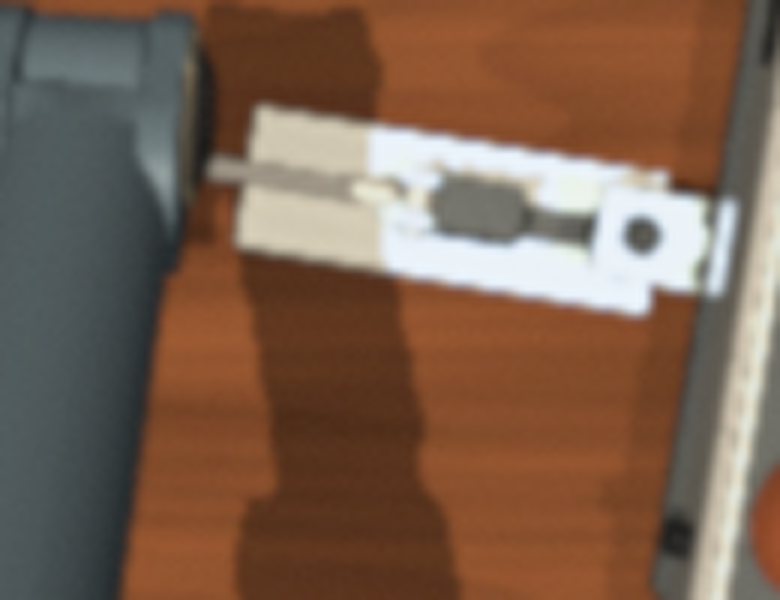

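View pics/w15.png

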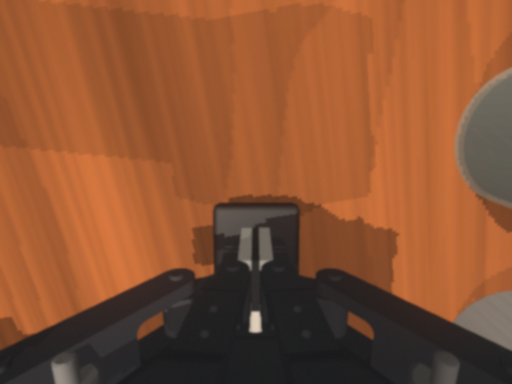

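View pics/scene15f.png

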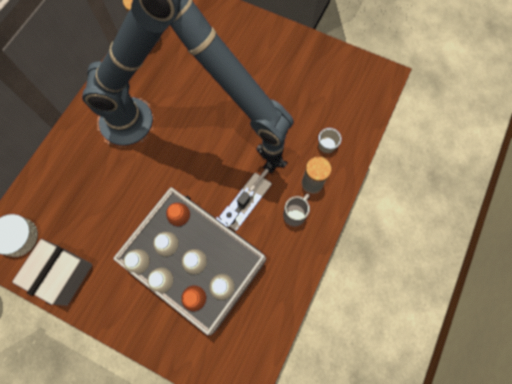

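The top view matches the first full press (cone at (642,234), plate unchanged). The handle is held on its stop at about 25 N, and the jar, jug and cup are untouched. I hand in.

```bash
python3 - <<'E'
from plant import ctrl
print(ctrl.hand_in())
E
```

```text
the job is handed in; nothing more can be done
None
```

The job is done and handed in at about 19 s. The jack stands flat on the counter with its saddle under the bracket pad. The handle was pumped once, all the way down and all the way back up. It is now pressed down a second time and held there by the shut gripper.

- **Centring:** the top camera put the saddle about 1 mm from the cone and the scene camera about 2.7 mm. The two cameras disagree by a few mm in absolute position.
- **First press:** the pad bottomed out at z = 44.7 mm, with the force rising to 27 N at the stop. Back up, the gripper came clear of the pad and the views matched those from before the press.
- **Second press:** the pad is held at z = 44.9 mm with about 25 N down, plus about 8 N of sideways force. The raised bracket sits where it did in the first press.
- **Surroundings:** the jack base did not visibly shift through either press. The jar, jug and cup were not touched.

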